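Take the filler cap off the desk humidifier, whichever way its thread runs

ROBOT

A 7-joint arm with a two-finger parallel gripper is mounted at the origin on the work surface. World frame = base frame: x ahead of the robot, y to its left, z up, the work surface at z = 0. Lengths are in m, angles in rad, forces in N, time in s.
With the tool pointing down it reaches from about 0.35 to 0.9 m from the base axis. Payload 19.9 kg.
Tool frame: the origin (TCP) lies at the very end of the fingers, on their centre line; the grasp point (between the pads) lies 19 mm behind it; z points along the fingers, y is the line along which they close (so a half turn about z gives the same grasp; the last joint's range is limited). The gripper opens to 94 mm and grips with 3 to 60 N. Pads are 16 mm wide; open, the fingers measure 119 mm over their backs; the gripper's body (75 mm by 177 mm) begins 78 mm behind the grasp point.
Start: joints at [-1.167, 0.417, -0.01, 1.614, 0.005, 1.111, -0.053], TCP at [0.269, 0.564, 0.205] pointing down, gripper open.
Joint ranges: [-2.81, 2.81], [-0.39, 2.02], [-1.27, 1.25], [0.06, 2.57], [-1.19, 4.33], [0.19, 2], [-2.82, 2.82]. Speed limits (rad/s): [1.89, 1.89, 2.39, 2.39, 3.01, 3.01, 3.01].

INTERFACE

Orientations are given as a unit quaternion [x, y, z, w].
In Python, from cell import ctrl, cams, workorder gives the robot as it stands. The module is installed in compiled form; this text tells all that it offers.
- The arm moves only by the tool servo_tool, never from a script. Its argument "series" is a list of rows, each an object of numbers: "x", "y", "z": the shift along the tool's x, y, z in cm; "turn": the turn about the tool's z in degrees. A call has 1 to 20 rows; each row shifts and turns the commanded pose from where the row before left it, along the tool's axes as they then stand; what a row does not reach is not made up. A row lasts 1/10 s, in which the tool goes at most 50 mm and 8.59 degrees, less where a joint would pass 70% of its speed; a pose out of reach is approached as far as the arm can. A call with a gripper value outside its range is refused whole. "claw" is the finger opening in cm, from 0 to 9.4, set as the call begins (left out, the last holds). The fingers move at their own pace and stop on an object; "squeeze" is the grip in N (left out, the last holds). Time passes only in rows, so rows that do not move let the fingers close. It gives the time, the measured TCP pose, the force, the opening and the grip force at its end, in the units of the state.
- ctrl.get_obs(): the state, without advancing time (a new reading comes with each control period).
- cams.camera(name): name is "side" or "top" or "wrist"; returns a dict with "image" (400x640x3 uint8, red, green, blue), "fx", "fy", "cx", "cy" (pixels), "D" ([k1, k2, p1, p2, k3] as OpenCV has them; the pictures are not rectified), "R" (3x3) and "t" (3): a world point X has camera coordinates R X + t. Camera axes: x right, y down, z forward; pixel columns grow to the right and rows downward; lengths in m; the calibration is good to about 2 mm. A picture is of the moment at which its call begins. There is no depth.
- workorder.job_done(): hands the job in; it is judged then, once.
The state is a dict: "time": time; "q": joint angles; "qvel": joint speeds; "tau": joint torques, N m; "eef_pos": TCP position; "eef_rot": TCP orientation; "force": force on the tool from outside, world axes, zero at the start; "torque": the same for the moment, N m; "finger_gap": finger opening in m; "gripper_force": force on a finger pad.
Only numpy, scipy, OpenCV 4.12 (cv2) and the standard library are available. Lean on these libraries where they do the work, as an engineer would, in place of code of your own. Each camera call takes 0.05 s, during which the arm holds its last target. There are 200 camera calls.

TASK

The desk humidifier is to be refilled: unscrew the round filler cap by the grip bar on its top and lift it off. Nobody knows whether its quick thread is an ordinary or a reverse one, and it gives in only one direction by about a sixth of a turn, so find out which, then raise the cap well clear, a good ten centimetres above the humidifier, and finish while still holding it there in the gripper, still and with nothing else carrying it. Leave the other things on the desk where they stand.

Things in the scene. Friction and masses are not known exactly. Their poses are not given: they have to be found in the camera images.
- humidifier: White plastic desk humidifier, fixed, a box 215 mm long (its x, -65 to +150 mm from the origin), 130 mm wide (y, +-65 mm), 105 mm high. Origin on the desk straight below the centre of the filler mouth; z up. The -x end has a dark panel; at x = +115 mm a low grey mist outlet, 60 mm across, stands 18 mm above the top.
- cap_bar (a point): Centre of the grip bar of the loose grey cap (70 g): a disc 56 mm across, 12 mm high, and on it an upright bar 48 mm long (cap x), 12 mm wide (y), 24 mm high. The point is 23 mm above the disc's underside (128 mm above the desk when seated); the bar spans 11 mm below to 12 mm above it. z is up. A stem with three lugs, out of sight, reaches 17 mm down from the disc.
- mouth (a point): Centre of the filler mouth, on the humidifier's top face under the cap, axes as the humidifier's. Tight, the cap's x lies along +y here (within 4 degrees) and cannot be lifted. One way (hidden, varies) it stops hard after 4 to 13 degrees (20 if wrenched) and may twist in the fingers; the other way it turns easily, lifts straight off at about 60 degrees (50 to 65 will do), and stops at 68.
- cap: The same loose filler cap as a whole; origin at the centre of the disc's underside, axes as for cap_bar. Seated, it lies at the mouth.
- mug: White mug, 76 mm across, 88 mm high, beside the humidifier on its +y side; origin at the centre of its underside. Bystander.
- plant: Small plant in a terracotta pot, 76 mm across, 75 mm high, leaves to 125 mm, on the humidifier's -y side; origin at the centre of its underside. Bystander.
- jar: Glass jar with a grey lid, 60 mm across, 85 mm high, on the humidifier's -y side; origin at the centre of its underside. Bystander.
- notes: Block of note paper 76 x 76 x 30 mm on the humidifier's +y side; origin at the centre of its underside. Bystander.
- tape: Roll of clear tape lying flat, 60 mm across, 20 mm high, in front of the humidifier; origin at the centre of its underside. Bystander.
- stapler: Black stapler 130 mm long, 36 mm wide, about 55 mm high, off to the left; origin at the centre of its underside. Bystander.
- mouse: White computer mouse 105 x 60 x 35 mm, off to the right; origin at the centre of its underside. Bystander.
There are look-alikes about, which are no part of the job. What is shaped like the cap but orange or turquoise is not meant.

How it is judged:
By the outcome, as a careful person would: the job done as asked, in the order asked, and still so for the second after the job is handed in, while the arm keeps its last pose, push and grip.
It also fails if it takes over 40 s, if anything falls off the work surface, if the arm or the gripper's body presses on something with over 40 N, if the wrist force passes 120 N, or if a joint passes its speed limit or range.

## Working session

There is one attempt and no reset: what is moved stays moved. The work goes in short steps, Python scripts to look and compute and a tool call to move; the robot and the scene stay as the last step left them, time stands still between calls to the robot, and variables do not carry over. Pictures are saved under pics/ and viewed, at most 10 in all, crops included, and the job is handed in when it is done.

Besides the shell and the picture viewer there is one more tool, called after "Emit:" as a command line: name --argument value ..., lists and objects as JSON in quotes. servo_tool: Moves the arm, as the interface text tells. Its arguments: {"type":"object","properties":{"series":{"type":"array"},"claw":{"type":"number"},"squeeze":{"type":"number"}},"required":["series"]}

```bash
mkdir -p pics
cat > h.py <<'E'
import numpy as np, cv2, pickle
from cell import ctrl, cams, workorder
def snap(n,tag):
    c=cams.camera(n); cv2.imwrite(f'pics/{tag}.png',c['image'][:,:,::-1]); pickle.dump(c,open(f'pics/{tag}.pkl','wb')); return c
def load(tag): return pickle.load(open(f'pics/{tag}.pkl','rb'))
def K(c): return np.array([[c['fx'],0,c['cx']],[0,c['fy'],c['cy']],[0,0,1.]])
def atz(c,px,z):
    p=cv2.undistortPoints(np.array([[px]],float),K(c),np.array(c['D'],float))[0,0]
    R=np.array(c['R']);t=np.array(c['t']);d=R.T@np.array([p[0],p[1],1]);o=-R.T@t
    return o+d*(z-o[2])/d[2]
def proj(c,X):
    return cv2.projectPoints(np.array(X,float).reshape(-1,3),cv2.Rodrigues(np.array(c['R']))[0],np.array(c['t'],float),K(c),np.array(c['D'],float))[0][:,0]
E
python3 - <<'E'
from h import *
a=snap('top','top0');b=snap('side','side0')
o=ctrl.get_obs();print(o['eef_pos'],o['eef_rot'],o['force'],o['finger_gap'],o['time'])
for c in(a,b):print(-np.array(c['R']).T@np.array(c['t']))
E
```

```text
[0.2687334  0.56387947 0.20488507] [ 2.20546279e-01  9.75376341e-01 -5.67048991e-04 -1.00357529e-04] [-0.29127069  0.87741388  0.11811019] 0.0939480659294495 0.1
[ 4.00902348e-01 -1.21233288e-03  1.76905288e+00]
[ 0.31630169 -1.51252752  1.25960608]
```

View pics/top0.png

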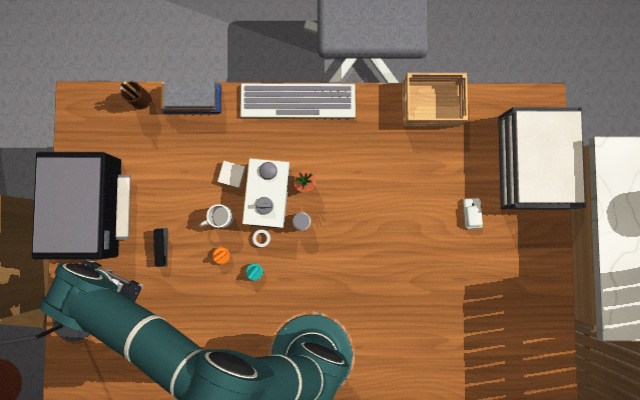

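View pics/side0.png

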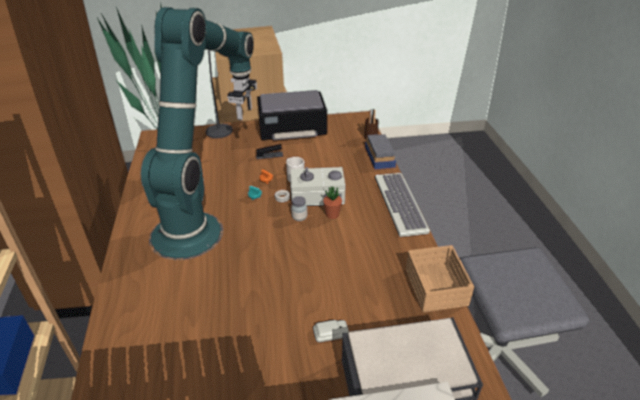

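The top view shows the humidifier at about (267,192), with the cap at (263,206) and the mist outlet at (268,170). The mug is at (218,215), the jar at (302,221), the plant at (305,182) and the tape at (261,239). I'll enlarge the cap area.

Run:
```python
from h import *
c=load('top0');im=c['image'][145:255,195:325,::-1]
cv2.imwrite('pics/crop0.png',cv2.resize(im,None,fx=6,fy=5.4545 and 6,interpolation=cv2.INTER_CUBIC)[:600])
```

```text
(no output)
```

View pics/crop0.png

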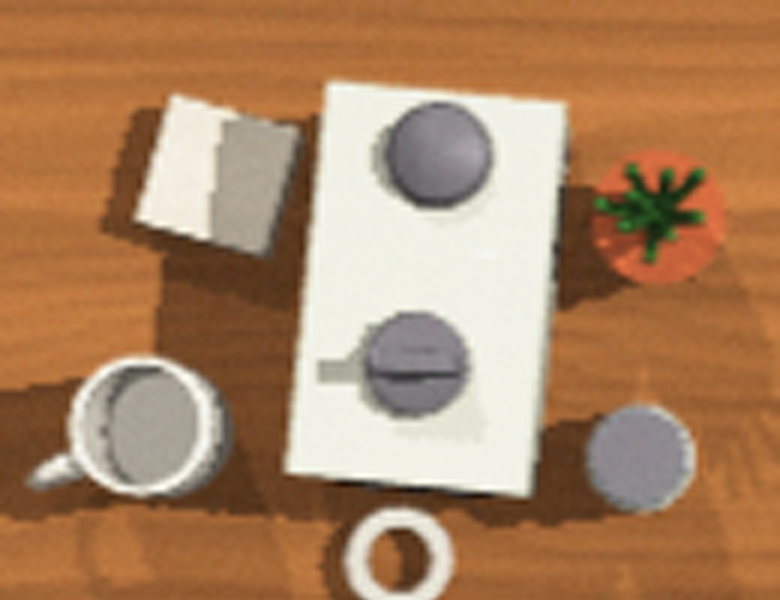

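The crop shows the box-top corners at crop pixels (327,82), (567,102), (530,496) and (287,472). The cap disc is centred near (416,364) with its bar running roughly left to right, and the outlet is at (440,155).

Run:
```python
from h import *
from scipy.spatial.transform import Rotation as Ro
c=load('top0')
f=lambda u,v,z:atz(c,(195+(u+.5)/6-.5,145+(v+.5)/6-.5),z)
co=[f(*p,.105)[:2] for p in((327,82),(567,102),(530,496),(287,472))]
print(np.round(co,4))
loc=np.array([[.15,.065],[.15,-.065],[-.065,-.065],[-.065,.065]]);co=np.array(co)
A=loc-loc.mean(0);B=co-co.mean(0);U,S,V=np.linalg.svd(A.T@B);R=(U@V).T
yaw=np.degrees(np.arctan2(R[1,0],R[0,0]));m=co.mean(0)-R@loc.mean(0)
print('yaw',yaw,'mouth',m,'outlet exp',m+R@[.115,0])
print('disc',f(416,364,.117),'outlet',f(440,155,.123),'bar ends',f(365,365,.14),f(462,365,.14))
print('mug',f(150,425,.088),'jar',f(641,457,.085),'plant',f(660,217,.075))
o=ctrl.get_obs();T=Ro.from_quat(o['eef_rot']);print(T.as_matrix().round(3))
X=np.array([*m,.3]);print('tool delta',T.inv().apply(X-o['eef_pos'])*100)
# turn about tool z so tool y aligns with humidifier x (bar along hum y)
h=np.array([R[0,0],R[1,0],0]);hl=T.inv().apply(h);print('turn',np.degrees(np.arctan2(-hl[0],hl[1])),'+-180')
```

```text
[[0.6557 0.204 ]
 [0.6451 0.0727]
 [0.4297 0.0915]
 [0.4425 0.2232]]
yaw -5.063929540607085 mouth [0.50091503 0.15162724] outlet exp [0.61546616 0.14147651]
disc [0.50051687 0.15281957 0.117     ] outlet [0.61333697 0.14038309 0.123     ] bar ends [0.49854008 0.17776375 0.14      ] [0.49864869 0.12622227 0.14      ]
mug [0.46850418 0.30065999 0.088     ] jar [0.45154941 0.03189192 0.085     ] plant [0.5851863  0.02204444 0.075     ]
[[-0.903  0.43  -0.   ]
 [ 0.43   0.903 -0.001]
 [-0.    -0.001 -1.   ]]
tool delta [-38.69636936 -27.236518    -9.4780626 ]
turn 69.58169505613228 +-180
```

Emit:
servo_tool --series '[{"x": -2.75,"y": -1.95,"z": -0.1},{"x": -2.75,"y": -1.95,"z": -0.1},{"x": -2.75,"y": -1.95,"z": -0.1},{"x": -2.75,"y": -1.95,"z": -0.1},{"x": -2.75,"y": -1.95,"z": -0.1},{"x": -2.75,"y": -1.95,"z": -0.1},{"x": -2.75,"y": -1.95,"z": -0.1},{"x": -2.75,"y": -1.95,"z": -0.1},{"x": -2.75,"y": -1.95,"z": -0.1},{"x": -2.75,"y": -1.95,"z": -0.1},{"x": -2.75,"y": -1.95,"z": -0.1},{"x": -2.75,"y": -1.95,"z": -0.1},{"x": -2.75,"y": -1.95,"z": -0.1},{"x": -2.75,"y": -1.95,"z": -0.1}]' --claw 6

```text
invalid input
```

Emit:
servo_tool --series '[{"turn": 7},{"turn": 7},{"turn": 7},{"turn": 7},{"turn": 7},{"turn": 7},{"turn": 7},{"turn": 7},{"turn": 7},{"turn": 7},{},{}]'

```text
invalid input
```

Run:
```python
from h import *
c=snap('wrist','w1');o=ctrl.get_obs();print(o['eef_pos'],o['q'],o['finger_gap'],o['time'],o['force'],o['torque'])
```

```text
[0.26884246 0.56393329 0.20502311] [-1.16749256  0.41778476 -0.01027959  1.61398481  0.00473797  1.11070459
 -0.05300495] 0.09419941067043945 0.15 [-0.06019012  0.38551253 -0.26734751] [ 0.00155232 -0.05158643  0.02709272]
```

View pics/w1.png

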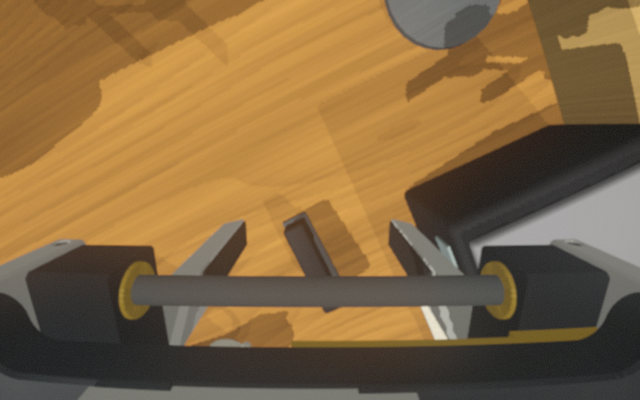

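Both moves were refused as invalid input, so the arm hasn't moved, and the wrist view still shows the stapler near (310,260). Each row probably needs all four numbers.

Emit:
servo_tool --series '[{"x": -2.75,"y": -1.95,"z": -0.1,"turn": 0},{"x": -2.75,"y": -1.95,"z": -0.1,"turn": 0},{"x": -2.75,"y": -1.95,"z": -0.1,"turn": 0},{"x": -2.75,"y": -1.95,"z": -0.1,"turn": 0},{"x": -2.75,"y": -1.95,"z": -0.1,"turn": 0},{"x": -2.75,"y": -1.95,"z": -0.1,"turn": 0},{"x": -2.75,"y": -1.95,"z": -0.1,"turn": 0},{"x": -2.75,"y": -1.95,"z": -0.1,"turn": 0},{"x": -2.75,"y": -1.95,"z": -0.1,"turn": 0},{"x": -2.75,"y": -1.95,"z": -0.1,"turn": 0},{"x": -2.75,"y": -1.95,"z": -0.1,"turn": 0},{"x": -2.75,"y": -1.95,"z": -0.1,"turn": 0},{"x": -2.75,"y": -1.95,"z": -0.1,"turn": 0},{"x": -2.75,"y": -1.95,"z": -0.1,"turn": 0}]' --claw 6 --squeeze 20

```text
time: 1.55
eef_pos: [0.4994, 0.1508, 0.2195]
eef_rot: [0.221, 0.975, -0.0, -0.0]
force: [0.2, -0.2, -0.5]
finger_gap: 0.0598
gripper_force: 0.0
```

Emit:
servo_tool --series '[{"x": 0,"y": 0,"z": 0,"turn": 7},{"x": 0,"y": 0,"z": 0,"turn": 7},{"x": 0,"y": 0,"z": 0,"turn": 7},{"x": 0,"y": 0,"z": 0,"turn": 7},{"x": 0,"y": 0,"z": 0,"turn": 7},{"x": 0,"y": 0,"z": 0,"turn": 7},{"x": 0,"y": 0,"z": 0,"turn": 7},{"x": 0,"y": 0,"z": 0,"turn": 7},{"x": 0,"y": 0,"z": 0,"turn": 7},{"x": 0,"y": 0,"z": 0,"turn": 7},{"x": 0,"y": 0,"z": 0,"turn": 0}]'

```text
time: 2.65
eef_pos: [0.4989, 0.1521, 0.2193]
eef_rot: [0.741, 0.672, -0.0, 0.0]
force: [-1.3, -0.3, -0.7]
finger_gap: 0.0598
gripper_force: 0.0
```

Run:
```python
from h import *
c=snap('wrist','w2');o=ctrl.get_obs();print(o['eef_pos'],o['eef_rot'],o['q'],o['finger_gap'],o['time'],o['force'],o['torque'])
p=o['eef_pos']
print(proj(c,[[*p[:2],.14],[.5009,.1516,.14],[.5009,.1516,.117]]))
```

```text
[0.49885085 0.15212787 0.21933111] [ 7.39213478e-01  6.73471155e-01 -1.90229568e-04  3.63170471e-05] [-0.70042139  0.22813023  0.40158525  1.86499071 -0.10077072  1.06853339
 -0.35253519] 0.060038569596735446 2.7 [ 0.66104149  0.23150352 -0.05532102] [-0.05581308  0.07282892 -0.00117953]
[[318.15136854 203.2527178 ]
 [320.41154919 203.59112747]
 [320.15603158 197.94848599]]
```

View pics/w2.png

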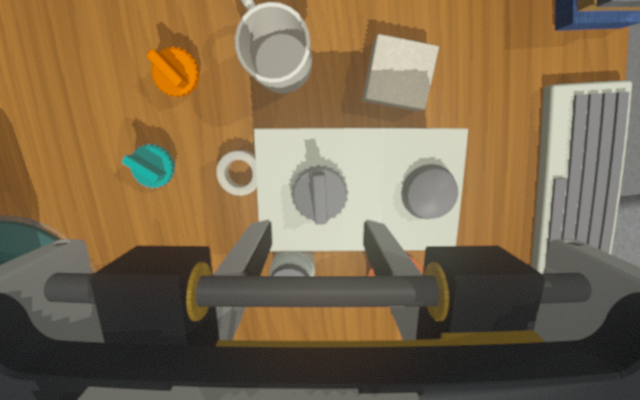

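The wrist view shows the grey cap centred near (319,194), between the fingers, with its bar running up and down the image. I'll take an enlarged crop for the exact centre and angle.

Run:
```python
from h import *
c=load('w2');im=c['image'][155:230,270:370,::-1]
cv2.imwrite('pics/crop2.png',cv2.resize(im,None,fx=8,fy=8,interpolation=cv2.INTER_CUBIC))
```

```text
(no output)
```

View pics/crop2.png

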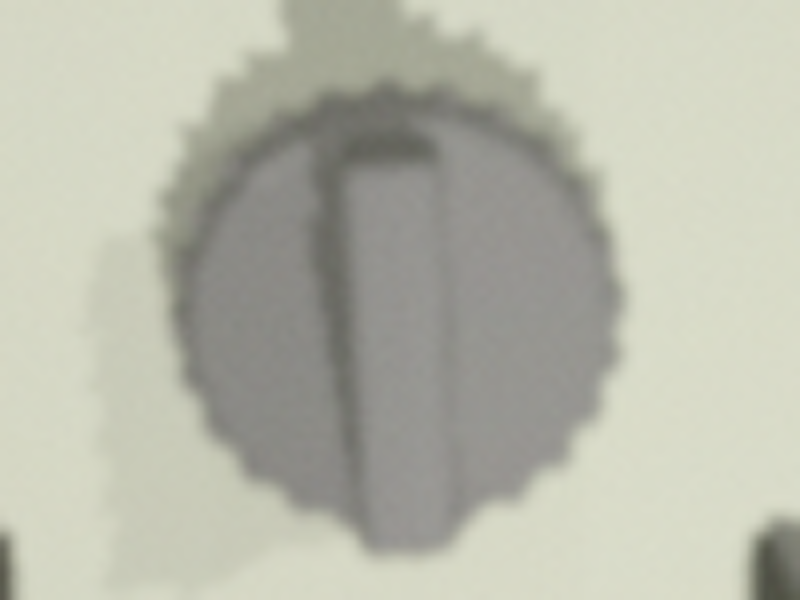

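The bar top spans crop (343,165), (440,165), (455,545) and (370,545), tilted slightly from the tool's axis.

Run:
```python
from h import *
from scipy.spatial.transform import Rotation as Ro
c=load('w2');o=ctrl.get_obs();T=Ro.from_quat(o['eef_rot'])
f=lambda u,v,z:atz(c,(270+(u+.5)/8-.5,155+(v+.5)/8-.5),z)
P=[f(*p,.14) for p in((343,165),(440,165),(455,545),(370,545))]
ce=np.mean(P,0);d=(P[0]+P[1]-P[2]-P[3])/2
print('len',np.linalg.norm(d),'w',np.linalg.norm(P[1]-P[0]),np.linalg.norm(P[2]-P[3]),'centre',ce,'yaw bar',np.degrees(np.arctan2(d[1],d[0])))
print('disc',f(402,305,.117))
for u in((255,128),(466,128)):print('edge',atz(c,u,.105))
print('tool axes',T.as_matrix().round(3).tolist())
b=T.inv().apply(d);print('turn to put tool x along bar',(np.degrees(np.arctan2(b[1],b[0]))+90)%180-90,'shift',T.inv().apply(ce-o['eef_pos'])*100)
```

```text
len 0.045090796545000526 w 0.010967613133767729 0.009988850383078682 centre [0.50075832 0.15562352 0.14      ] yaw bar 87.53178716706054
disc [0.50107864 0.15700422 0.117     ]
edge [0.44314513 0.22633457 0.105     ]
edge [0.65385812 0.20625706 0.105     ]
tool axes [[0.093, 0.996, -0.0], [0.996, -0.093, -0.0], [-0.0, -0.0, -1.0]]
turn to put tool x along bar -2.8607094738805046 shift [0.36838867 0.15906426 7.93295812]
```

Emit:
servo_tool --series '[{"x": 0.25,"y": 0.15,"z": 0,"turn": -3},{"x": 0,"y": 0,"z": 2,"turn": 0},{"x": 0,"y": 0,"z": 2,"turn": 0},{"x": 0,"y": 0,"z": 2,"turn": 0},{"x": 0,"y": 0,"z": 2,"turn": 0},{"x": 0,"y": 0,"z": 1,"turn": 0},{"x": 0,"y": 0,"z": 0.8,"turn": 0},{"x": 0,"y": 0,"z": 0,"turn": 0},{"x": 0,"y": 0,"z": 0,"turn": 0}]'

```text
time: 3.6
eef_pos: [0.5011, 0.1545, 0.1221]
eef_rot: [0.722, 0.692, 0.0, 0.0]
force: [0.3, -0.4, 0.5]
finger_gap: 0.0603
gripper_force: 0.0
```

Emit:
servo_tool --series '[{"x": 0,"y": 0,"z": 0.1,"turn": 0},{"x": 0,"y": 0,"z": 0,"turn": 0},{"x": 0,"y": 0,"z": 0,"turn": 0},{"x": 0,"y": 0,"z": 0,"turn": 0},{"x": 0,"y": 0,"z": 0,"turn": 0},{"x": 0,"y": 0,"z": 0,"turn": 0},{"x": 0,"y": 0,"z": 0,"turn": 0},{"x": 0,"y": 0,"z": 0,"turn": 0}]' --claw 0 --squeeze 30

```text
time: 4.4
eef_pos: [0.5007, 0.1544, 0.1205]
eef_rot: [0.722, 0.692, -0.0, 0.0]
force: [-0.6, 0.8, 0.9]
finger_gap: 0.0118
gripper_force: 30.0
```

```bash
cat > st.py <<'E'
from h import *
from scipy.spatial.transform import Rotation as Ro
o=ctrl.get_obs();M=Ro.from_quat(o['eef_rot']).as_matrix()
print(o['time'],o['eef_pos'].round(4),'yaw x',np.degrees(np.arctan2(M[1,0],M[0,0])).round(2),'F',np.round(o['force'],1),'T',np.round(o['torque'],2),'tau7',o['tau'][6],'gap',o['finger_gap'],o['gripper_force'])
E
python3 st.py
```

```text
4.4 [0.5007 0.1544 0.1205] yaw x 87.52 F [-0.6  0.8  0.9] T [-0.09  0.04 -0.06] tau7 -0.0015774003986734897 gap 0.011772199286800377 30.000130534172058
```

The bar is gripped, gap 11.8 mm. I'll try the ordinary direction first (counter-clockwise from above, a negative turn), gently.

Emit:
servo_tool --series '[{"x": 0,"y": 0,"z": 0,"turn": -3},{"x": 0,"y": 0,"z": 0,"turn": -3},{"x": 0,"y": 0,"z": 0,"turn": -2},{"x": 0,"y": 0,"z": 0,"turn": 0}]'

```text
time: 4.8
eef_pos: [0.501, 0.1545, 0.1205]
eef_rot: [0.672, 0.74, 0.0, 0.0]
force: [2.9, 0.4, -1.0]
finger_gap: 0.0116
gripper_force: 30.1
```

```bash
python3 st.py
```

```text
4.8 [0.501  0.1545 0.1205] yaw x 95.53 F [ 2.9  0.4 -1. ] T [ 0.27 -0.51 -0.28] tau7 1.350083202123642 gap 0.01160406407185543 30.065039098262787
```

Emit:
servo_tool --series '[{"x": 0,"y": 0,"z": 0,"turn": -2},{"x": 0,"y": 0,"z": 0,"turn": -2},{"x": 0,"y": 0,"z": 0,"turn": 0}]'

```text
time: 5.1
eef_pos: [0.501, 0.1545, 0.1205]
eef_rot: [0.646, 0.763, 0.0, 0.0]
force: [2.8, 1.9, -1.1]
finger_gap: 0.0122
gripper_force: 31.5
```

```bash
python3 st.py
```

```text
5.1 [0.501  0.1545 0.1205] yaw x 99.46 F [ 2.8  1.9 -1.1] T [ 0.35 -0.65 -0.59] tau7 1.6345472261309624 gap 0.012199760016808905 31.454975740634836
```

The torque doubled and the fingers are being pried apart at about 12°, which looks like the hard stop. I'll go back and test the other way.

Emit:
servo_tool --series '[{"x": 0,"y": 0,"z": 0,"turn": 4},{"x": 0,"y": 0,"z": 0,"turn": 4},{"x": 0,"y": 0,"z": 0,"turn": 4},{"x": 0,"y": 0,"z": 0,"turn": 4},{"x": 0,"y": 0,"z": 0,"turn": 4},{"x": 0,"y": 0,"z": 0,"turn": 4},{"x": 0,"y": 0,"z": 0,"turn": 0}]'

```text
time: 5.8
eef_pos: [0.5006, 0.1544, 0.1205]
eef_rot: [0.791, 0.611, -0.0, 0.0]
force: [-0.3, 0.0, 1.1]
finger_gap: 0.012
gripper_force: 30.0
```

```bash
python3 st.py
```

```text
5.8 [0.5006 0.1544 0.1205] yaw x 75.37 F [-0.3  0.   1.1] T [-0.15  0.09  0.03] tau7 -1.9334422051906586 gap 0.012020393863707247 30.001692473888397
```

Turning clockwise 12° past the start meets no resistance, so the thread is reversed. I'll continue to about 58°.

Emit:
servo_tool --series '[{"x": 0,"y": 0,"z": 0,"turn": 5},{"x": 0,"y": 0,"z": 0,"turn": 5},{"x": 0,"y": 0,"z": 0,"turn": 5},{"x": 0,"y": 0,"z": 0,"turn": 5},{"x": 0,"y": 0,"z": 0,"turn": 5},{"x": 0,"y": 0,"z": 0,"turn": 5},{"x": 0,"y": 0,"z": 0,"turn": 5},{"x": 0,"y": 0,"z": 0,"turn": 5},{"x": 0,"y": 0,"z": 0,"turn": 4},{"x": 0,"y": 0,"z": 0,"turn": 2},{"x": 0,"y": 0,"z": 0,"turn": 0},{"x": 0,"y": 0,"z": 0,"turn": 0}]'

```text
time: 7.0
eef_pos: [0.5006, 0.1544, 0.1205]
eef_rot: [0.967, 0.256, -0.0, 0.0]
force: [-0.1, 0.1, 2.4]
finger_gap: 0.0116
gripper_force: 30.0
```

```bash
python3 st.py
python3 - <<'E'
from h import *
c=snap('wrist','w3');im=c['image'][140:290,220:420,::-1]
cv2.imwrite('pics/w3c.png',cv2.resize(im,None,fx=4,fy=4,interpolation=cv2.INTER_CUBIC))
E
```

```text
7.0 [0.5006 0.1544 0.1205] yaw x 29.63 F [-0.1  0.1  2.4] T [-0.    0.17  0.03] tau7 -0.12862494215369225 gap 0.01160912788120489 30.001483261585236
```

View pics/w3c.png

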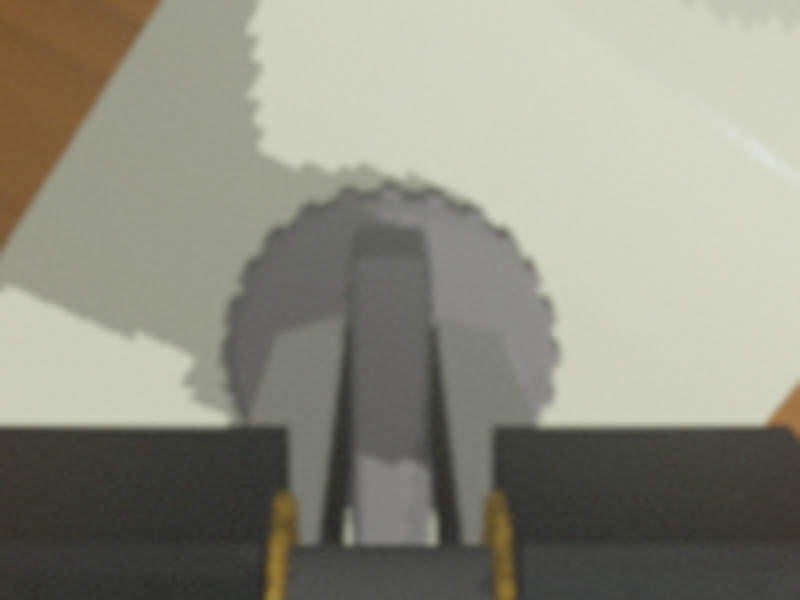

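The crop shows the bar, near (390,350), still square between the fingers while the humidifier appears rotated, so the cap turned about 58° with the gripper. I'll start lifting gently.

Emit:
servo_tool --series '[{"x": 0,"y": 0,"z": -0.2,"turn": 0},{"x": 0,"y": 0,"z": -0.3,"turn": 0},{"x": 0,"y": 0,"z": -0.3,"turn": 0},{"x": 0,"y": 0,"z": 0,"turn": 0}]'

```text
time: 7.45
eef_pos: [0.5009, 0.1545, 0.1289]
eef_rot: [0.967, 0.255, 0.0, -0.0]
force: [0.1, 0.1, -0.4]
finger_gap: 0.012
gripper_force: 30.0
```

```bash
python3 st.py
```

```text
7.45 [0.5009 0.1545 0.1289] yaw x 29.53 F [ 0.1  0.1 -0.4] T [-0.06  0.14  0.01] tau7 -0.08113134652376175 gap 0.012028173548088975 29.99982476234436
```

It lifts with only its own weight showing on the wrist. I'll raise it well clear.

Emit:
servo_tool --series '[{"x": 0,"y": 0,"z": -0.5,"turn": 0},{"x": 0,"y": 0,"z": -1,"turn": 0},{"x": 0,"y": 0,"z": -1.5,"turn": 0},{"x": 0,"y": 0,"z": -2,"turn": 0},{"x": 0,"y": 0,"z": -2,"turn": 0},{"x": 0,"y": 0,"z": -2,"turn": 0},{"x": 0,"y": 0,"z": -2,"turn": 0},{"x": 0,"y": 0,"z": -2,"turn": 0},{"x": 0,"y": 0,"z": -1.5,"turn": 0},{"x": 0,"y": 0,"z": -1,"turn": 0},{"x": 0,"y": 0,"z": -0.5,"turn": 0},{"x": 0,"y": 0,"z": 0,"turn": 0},{"x": 0,"y": 0,"z": 0,"turn": 0},{"x": 0,"y": 0,"z": 0,"turn": 0},{"x": 0,"y": 0,"z": 0,"turn": 0}]'

```text
time: 8.95
eef_pos: [0.5005, 0.1544, 0.288]
eef_rot: [0.967, 0.255, -0.0, 0.0]
force: [0.3, -0.5, -1.1]
finger_gap: 0.0117
gripper_force: 30.0
```

```bash
python3 st.py
python3 - <<'E'
from h import *
a=snap('wrist','w4')['image'];b=snap('side','s4')['image'][110:235,240:400]
cv2.imwrite('pics/f.png',np.vstack([cv2.resize(a,(480,300)),cv2.resize(b,(480,300))])[:,:,::-1])
E
```

```text
8.95 [0.5005 0.1544 0.288 ] yaw x 29.52 F [ 0.3 -0.5 -1.1] T [-0.05  0.14  0.04] tau7 0.002113387527060695 gap 0.01166426374114737 29.999805986881256
```

View pics/f.png

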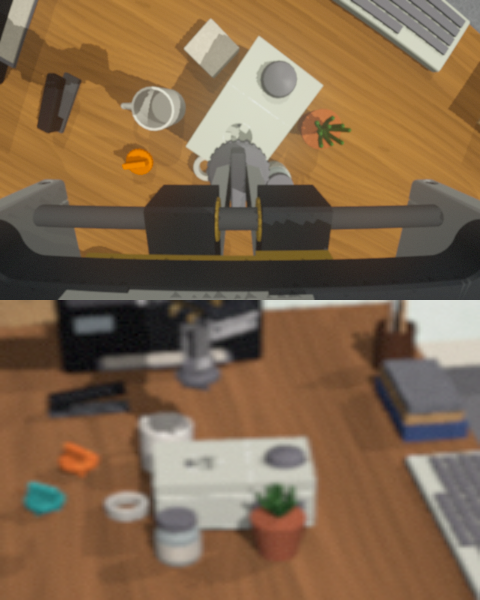

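The wrist view (top) shows the cap in the fingers at (237,165). The side view (bottom) shows it hanging clear at (198,372), with the mouth open at (203,463) and the bystanders in place.

```bash
python3 -c "
from h import *
print(np.abs(ctrl.get_obs()['qvel']).max()); print(workorder.job_done())"
```

```text
0.0021136034046480108
the job is handed in; nothing more can be done
None
```

The cap is off and held still in the gripper about 16 cm above the humidifier; its thread is a reverse one (it opened clockwise), nothing else on the desk looks moved, and the job is handed in.

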